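# Set glazed ware on its drip tiles for the kiln

### The arm

A 6-joint arm with a two-finger parallel gripper is mounted at the origin on the work surface. World frame = base frame: x ahead of the robot, y to its left, z up, the work surface at z = 0. Lengths are in m, angles in rad, forces in N, time in s.
With the tool pointing down it reaches from about 0.275 to 0.825 m from the base axis. Payload 4.9 kg.
Tool frame: the origin (TCP) lies at the very end of the fingers, on their centre line; the grasp point (between the pads) lies 19 mm behind it; z points along the fingers, y is the line along which they close (so a half turn about z gives the same grasp; the last joint's range is limited). The gripper opens to 85 mm and grips with 20 to 120 N. Pads are 22 mm wide; open, the fingers measure 114 mm over their backs; the gripper's body (76 mm by 85 mm) begins 54 mm behind the grasp point. The pads swing forward as they close: fully open they stand 13 mm farther back than shut.
Start: joints at [-1.351, 0.326, -0.193, 1.052, 0, 1.437], TCP at [0.191, -0.516, 0.231] pointing down, gripper open.
Joint ranges: [-2.65, 2.65], [-0.97, 1.79], [-1.3, 1.35], [-1.93, 2.1], [-1.47, 1.37], [-3.14, 3.14]. Speed limits (rad/s): [2.57, 2.57, 3.14, 3.14, 3.14, 3.14].

### API

Orientations are given as a unit quaternion [w, x, y, z].
In Python, from plant import arm gives the robot as it stands. The module is installed in compiled form; this text tells all that it offers.
- The arm moves only by the tool nudge_tcp, called by a JSON object that holds its "api" and its "payload", one argument or row to a line. Schema: {"type":"object","properties":{"rows":{"type":"array","items":{"type":"object","properties":{"dx":{"type":"number"},"dy":{"type":"number"},"dz":{"type":"number"},"drx":{"type":"number"},"dry":{"type":"number"},"drz":{"type":"number"}},"additionalProperties":false},"minItems":1,"maxItems":5},"finger_gap":{"type":"number"},"only":{"type":"string"},"quiet":{"type":"boolean"},"lines":{"type":"string"}},"required":["rows"],"additionalProperties":false}. rows is a list of rows, 1 to 5 of them, each an object with the fields dx, dy, dz (the shift in shares of 0.25 m (1.0 is 0.25 m)), drx, dry, drz (a rotation vector in normalised numbers (1 is 4 rad)); a field left out counts as zero; each row is the pose to reach, as a shift and turn from the pose commanded when the call began, along the tool's axes at that moment; what a row does not reach only later rows make up. A row lasts 1/8 s, in which the tool goes at most 0.0625 m and 0.188 rad, less where a joint would pass 70% of its speed; a pose out of reach is approached as far as the arm can. finger_gap is the finger opening in m, set as the call begins (left out keeps the last). The fingers move at their own pace and stop on an object; the grip force is fixed at half the most. Time passes only in rows, so rows that do not move let the fingers close. The tool returns the time, the measured TCP pose, the force, the opening and the grip force at its end. only (a regular expression) keeps the lines of the reply that match it, lines (a string "A,B") keeps lines A to B, and quiet returns only ok. A shift or turn number past 1, either way, is cut back to 1. Input that does not fit is refused with a message, and nothing moves.
- arm.sense(): the state, without advancing time (a new reading comes with each control period).
- arm.grab_frame(name): name is "scene" or "top" or "wrist"; returns a dict with "color" (420x560x3 uint8, red, green, blue), "fx", "fy", "cx", "cy" (pixels), "k1" (the pictures are not rectified: a ray, as slopes to the right and down, at radius r is drawn at 1 + k1 r^2 times it, then the intrinsics apply), "extrinsics" (4x4, takes a point from camera to world coordinates). Camera axes: x right, y up, looking along -z (the intrinsics and any distortion apply to the point x, -y, -z); pixel columns grow to the right and rows downward; lengths in m; the calibration is good to about 2 mm. A picture is of the moment at which its call begins. There is no depth.
- arm.hand_in(): hands the job in; it is judged then, once.
The state is a dict: "clock": time; "qpos": joint angles; "dq": joint speeds; "effort": joint torques, N m; "ee_pos": TCP position; "tool_rot": TCP orientation; "force": force on the tool from outside, world axes, zero at the start; "moment": the same for the moment, N m; "finger_gap": finger opening in m; "grasp_force": force on a finger pad.
Only numpy, scipy, OpenCV 4.12 (cv2) and the standard library are available. Lean on these libraries where they do the work, as an engineer would, in place of code of your own. Each camera call takes 0.05 s, during which the arm holds its last target. There are 200 camera calls.

### The job

Load the kiln shelf: take the four glazed pieces one by one from the wooden ware board and stand each upright on the terracotta drip tile made for it, the tile with the shape and size of its foot (squat vase on the large round tile, bud vase on the small round one, candlestick on the square one, butter-dish cover on the oblong one). Centre each piece on its tile, with the square and oblong feet turned in line with their tiles' edges, and set it down gently. Tip nothing over, leave the mug and the glaze tub where they are, and let go of everything at the end.

Things in the scene. Friction and masses are not known exactly. Their poses are not given: they have to be found in the camera images.
- squat_vase: White ceramic with rose bands, like all four pieces. Origin: centre of its underside, z up. Starts upright on the dark wooden ware board (18 mm thick). Squat vase: round foot 64 mm across, belly 92 mm across 24 to 34 mm above the underside, shoulder sloping in to a plain round neck 34 mm across from 60 mm up to its top at 95 mm; easily held by the neck. About 0.3 kg.
- bud_vase: White ceramic with rose bands, like all four pieces. Origin: centre of its underside, z up. Starts upright on the dark wooden ware board (18 mm thick). Slender bud vase: round foot 38 mm across, belly 54 mm across 22 to 30 mm up, straight round neck 26 mm across from 56 mm up to its top at 98 mm; easily held by the neck. About 0.14 kg.
- candlestick: White ceramic with rose bands, like all four pieces. Origin: centre of its underside, z up. Starts upright on the dark wooden ware board (18 mm thick). Candlestick: square foot 64 x 64 mm, 12 mm high, sides along x and y; slim round stem; round cup 40 mm across from 66 mm up to its top at 98 mm; easily held by the cup. About 0.25 kg.
- butter_cover: White ceramic with rose bands, like all four pieces. Origin: centre of its underside, z up. Starts upright on the dark wooden ware board (18 mm thick). Oblong butter-dish cover: foot 96 mm along x by 50 mm along y, body top 45 mm up; on it a bar handle 48 mm along x and 14 mm thick (along y), from 45 mm up to its top at 79 mm; easily held across the handle. About 0.26 kg.
- tile_large_round: Terracotta drip tile, 10 mm thick, fixed on the grey kiln shelf (18 mm thick, so the tile's top is 28 mm above the bench). Origin: centre of its underside, z up. Large round tile, 90 mm across.
- tile_small_round: Terracotta drip tile, 10 mm thick, fixed on the grey kiln shelf (18 mm thick, so the tile's top is 28 mm above the bench). Origin: centre of its underside, z up. Small round tile, 62 mm across.
- tile_square: Terracotta drip tile, 10 mm thick, fixed on the grey kiln shelf (18 mm thick, so the tile's top is 28 mm above the bench). Origin: centre of its underside, z up. Square tile 90 x 90 mm, sides along x and y.
- tile_oblong: Terracotta drip tile, 10 mm thick, fixed on the grey kiln shelf (18 mm thick, so the tile's top is 28 mm above the bench). Origin: centre of its underside, z up. Oblong tile, 122 mm along x by 76 mm along y.
- tea_cup: Bystander: blue mug, 80 mm across (handle besides, at +y) and 80 mm high, standing loose on the bench beside the work. Origin: centre of its underside.
- glaze_tub: Bystander: white glaze tub with a yellow lid, 84 mm across and 85 mm high, standing loose on the bench beside the work. Origin: centre of its underside.
Mind the look-alikes: they are no part of the job. What is shaped like the bud_vase but purple is not meant. Leave any turquoise look-alike of the candlestick alone.

How it is judged:
At the end, for the whole second after the job is handed in: Each piece stands upright (0.1 rad) and at rest on its own tile's top, centres within 12 mm; the candlestick foot within 0.2 rad of the square tile's edges (any quarter turn), the butter cover within 0.2 rad of the oblong tile's length (either way round) (horizontal distance between squat_vase and tile_large_round below 0.012 m and z of squat_vase in the frame of tile_large_round between 0.007 and 0.014 m and angle between each of squat_vase, bud_vase, candlestick, butter_cover's own z axis and vertical below 0.1 rad and linear speed of each of squat_vase, bud_vase, candlestick, butter_cover below 0.02 m/s and horizontal distance between bud_vase and tile_small_round below 0.012 m and z of bud_vase in the frame of tile_small_round between 0.007 and 0.014 m and horizontal distance between candlestick and tile_square below 0.012 m and z of candlestick in the frame of tile_square between 0.007 and 0.014 m and (angle between the x axis of candlestick and the x axis of tile_square, either way round below 0.2 rad or angle between the x axis of candlestick and the y axis of tile_square, either way round below 0.2 rad) and horizontal distance between butter_cover and tile_oblong below 0.012 m and z of butter_cover in the frame of tile_oblong between 0.007 and 0.014 m and angle between the x axis of butter_cover and the x axis of tile_oblong, either way round below 0.2 rad); the robot touches nothing.
It fails at once if a piece is tipped over (more than 0.6 rad) (angle between any of squat_vase, bud_vase, candlestick, butter_cover's own z axis and vertical above 0.6 rad).
It fails at once if a piece is dropped or pressed hard (over 60 N) onto a tile (contact force between any of squat_vase, bud_vase, candlestick, butter_cover and tile_large_round above 60 N or contact force between any of squat_vase, bud_vase, candlestick, butter_cover and tile_small_round above 60 N or contact force between any of squat_vase, bud_vase, candlestick, butter_cover and tile_square above 60 N or contact force between any of squat_vase, bud_vase, candlestick, butter_cover and tile_oblong above 60 N).
It fails at once if the mug or the glaze tub is moved by more than 25 mm (distance of any of tea_cup, glaze_tub from where it was at the start of the episode above 0.025 m).
It also fails if it takes over 118 s, if anything falls off the work surface, if the arm or the gripper's body presses on something with over 40 N, if the wrist force passes 120 N, or if a joint passes its speed limit or range.

## Working session

There is one attempt and no reset: what is moved stays moved. The work goes in short steps, Python scripts to look and compute and a tool call to move; the robot and the scene stay as the last step left them, time stands still between calls to the robot, and variables do not carry over. Pictures are saved under pics/ and viewed, at most 14 in all, crops included, and the job is handed in when it is done.

```bash
mkdir -p pics; python3 - <<'E'
from plant import arm
import cv2
for n in("scene","top"):
    f=arm.grab_frame(n); cv2.imwrite(f"pics/{n}0.png",f["color"][:,:,::-1]); print(n,f["fx"],f["fy"],f["cx"],f["cy"],f["k1"],f["extrinsics"].round(3).tolist() if hasattr(f["extrinsics"],"round") else f["extrinsics"])
s=arm.sense();print(s)
E
```

```text
scene 397.30765043651166 397.30765043651166 276.51942471867903 212.03767370867084 -0.04715273637693667 [[-0.871, -0.318, 0.375, 0.936], [0.492, -0.547, 0.678, 0.879], [-0.01, 0.774, 0.633, 0.867], [0.0, 0.0, 0.0, 1.0]]
top 431.4343248694231 431.4343248694231 278.7793551225718 214.6641963950092 -0.017864560840797895 [[0.001, 0.993, -0.118, 0.314], [-1.0, 0.002, 0.007, 0.014], [0.007, 0.118, 0.993, 1.199], [0.0, 0.0, 0.0, 1.0]]
{'clock': 0.1, 'qpos': array([-1.35119436e+00,  3.26869134e-01, -1.93492594e-01,  1.05202905e+00,
        9.47090007e-06,  1.43661693e+00]), 'dq': array([-7.31896075e-04, -6.52794502e-04,  2.14731466e-03,  1.83597097e-03,
       -4.12580903e-05, -6.80399390e-04]), 'effort': array([ 7.69850958e-04, -4.44239509e+01,  2.63038069e+01,  7.81796349e-03,
       -1.14734366e-04, -9.20017129e-06]), 'ee_pos': array([ 0.19045207, -0.51540002,  0.23057719]), 'tool_rot': array([-7.96701279e-04,  9.84395283e-01,  1.75969572e-01, -2.93090736e-05]), 'force': array([ 0.12229919,  0.616338  , -0.08204582]), 'moment': array([-0.02506954,  0.0265918 ,  0.02015248]), 'grasp_force': 0.0, 'finger_gap': 0.08516433050612222}
```

View pics/scene0.png

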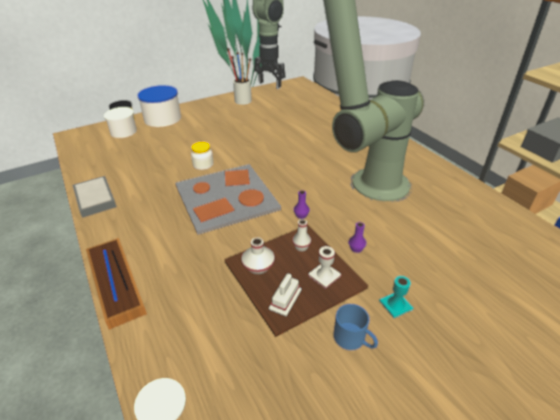

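View pics/top0.png

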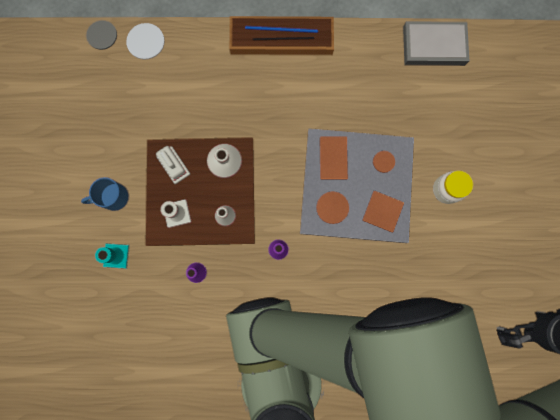

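The scene view shows the board (~295,275) with the four pieces and the shelf (~228,197). In the top view the pieces are: cover (172,164), squat vase (224,159), candlestick (175,212), bud vase (225,215). The tiles are: oblong (333,158), small round (384,161), large round (332,207), square (382,211). The mug is at (108,194) and the tub at (455,186).

```bash
cat > h.py <<'E'
import numpy as np, cv2
from plant import arm
def ray(f,uv):
    K=np.array([[f["fx"],0,f["cx"]],[0,f["fy"],f["cy"]],[0,0,1.]])
    p=cv2.undistortPoints(np.array(uv,float).reshape(-1,1,2),K,np.array([f["k1"],0,0,0,0.])).reshape(-1,2)
    E=np.array(f["extrinsics"]); d=np.c_[p[:,0],-p[:,1],-np.ones(len(p))]@E[:3,:3].T
    return E[:3,3],d
def plane(f,uv,z):
    o,d=ray(f,uv); return o+d*((z-o[2])/d[:,2])[:,None]
def tri(obs): # [(frame,uv),...] -> point, residual(m)
    A=np.zeros((3,3));b=np.zeros(3);L=[]
    for f,uv in obs:
        o,d=ray(f,[uv]);d=d[0]/np.linalg.norm(d[0]);P=np.eye(3)-np.outer(d,d);A+=P;b+=P@o;L.append((o,P))
    x=np.linalg.solve(A,b); return x,max(np.linalg.norm(P@(x-o)) for o,P in L)
def blobs(f,mask,amin=80):
    n,l,s,c=cv2.connectedComponentsWithStats(mask.astype(np.uint8))
    return [(c[i],s[i,4],cv2.findContours((l==i).astype(np.uint8),cv2.RETR_EXTERNAL,cv2.CHAIN_APPROX_NONE)[0][0].reshape(-1,2)) for i in range(1,n) if s[i,4]>=amin]
def terracotta(f):
    h=cv2.cvtColor(f["color"],cv2.COLOR_RGB2HSV).astype(int); return ((h[...,0]<12)&(h[...,1]>125)&(h[...,2]>110))
E
python3 - <<'E'
from h import *
T=arm.grab_frame("top");S=arm.grab_frame("scene")
tb=[x for x in blobs(T,terracotta(T)) if x[0][0]>290 and 120<x[0][1]<250]
sb=[x for x in blobs(S,terracotta(S),40) if 180<x[0][0]<280 and 160<x[0][1]<230]
for c,a,k in tb:
    P=plane(T,k,.028)[:,:2].astype(np.float32); r=cv2.minAreaRect(P*1000)
    print("top",c.round(1),a,np.round(r[0],1),np.round(r[1],1),round(r[2],1), plane(T,[c],.028)[0].round(4))
    for c2,a2,k2 in sb:
        x,e=tri([(T,c),(S,c2)])
        if e<.006: print("   tri",c2.round(1),x.round(4),round(e,4))
big=lambda f,x0,x1,y0,y1,s:cv2.resize(f["color"][y0:y1,x0:x1,::-1],None,fx=s,fy=s,interpolation=cv2.INTER_CUBIC)
a=big(T,140,262,130,250,4); b=big(S,225,365,215,330,4)
cv2.imwrite("pics/topz.png",a);cv2.imwrite("pics/scez.png",b)
E
```

```text
top [333.4 157.4] 1101 [ 613.8 -145.8] [117.   73.3] 0.4 [ 0.6137 -0.1459  0.028 ]
   tri [213.  209.3] [ 0.6153 -0.1468  0.0227] 0.0003
top [383.6 161.3] 351 [ 603.4 -286.1] [54.9 58.9] 44.7 [ 0.6031 -0.2857  0.028 ]
   tri [201.1 187.4] [ 0.6044 -0.287   0.0235] 0.0002
top [382.9 211.2] 1015 [ 463.5 -279.8] [87.1 88.2] 67.9 [ 0.4632 -0.2797  0.028 ]
   tri [236.7 177.4] [ 0.4639 -0.281   0.0228] 0.0
top [332.3 207.3] 788 [ 474.  -140.7] [83.2 86.5] 44.7 [ 0.4737 -0.1409  0.028 ]
   tri [250.7 197.4] [ 0.4745 -0.1416  0.0232] 0.0002
```

View pics/topz.png

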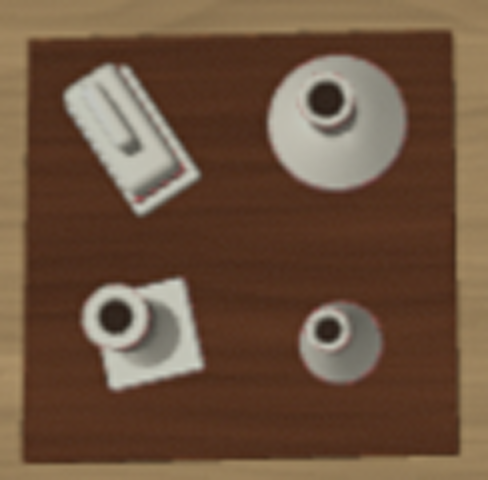

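View pics/scez.png

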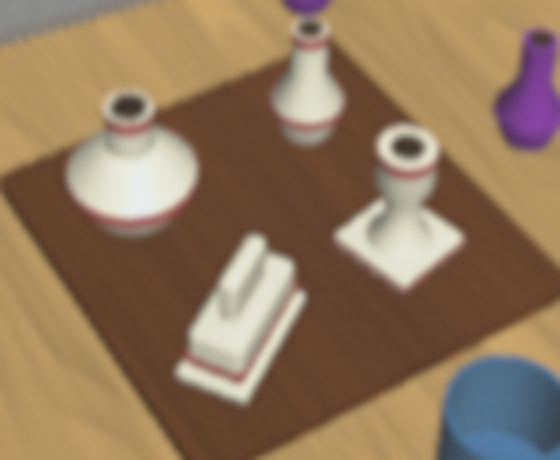

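Top crop (4x): holes at squat (327,99), bud (328,331) and candlestick (116,316); the cover's handle runs from (87,88) to (131,148). Scene crop: holes at squat (129,106), bud (310,28) and candlestick (406,148); the handle's top runs from (258,238) to (229,290).

```bash
python3 - <<'E'
from h import *
T=arm.grab_frame("top");S=arm.grab_frame("scene")
t=lambda x,y:(140+(x+.5)/4-.5,130+(y+.5)/4-.5); s=lambda x,y:(225+(x+.5)/4-.5,215+(y+.5)/4-.5)
for n,a,b,z in(("squat",(327,99),(129,106),.113),("bud",(328,331),(310,28),.116),("candle",(116,316),(406,148),.116),("butter mid",(108,114),(243,265),.097)):
    x,e=tri([(T,t(*a)),(S,s(*b))]); print(n,x.round(4),round(e,4),"plane",plane(T,[t(*a)],z)[0].round(4))
sq=plane(T,[t(182,279),t(203,370),t(114,390)],.030)
print("candle foot centre",((sq[0]+sq[2])/2).round(4),"edge deg",np.degrees(np.arctan2(*(sq[1]-sq[0])[[1,0]])))
bf=plane(T,[t(124,64),t(200,174),t(140,215)],.028)
print("butter long deg",np.degrees(np.arctan2(*(bf[1]-bf[0])[[1,0]])),np.linalg.norm(bf[1]-bf[0]),np.linalg.norm(bf[1]-bf[2]))
print("mug",plane(T,[(108,194)],.08)[0],"tub",plane(T,[(459,184)],.085)[0])
tb=[x for x in blobs(T,terracotta(T)) if x[0][0]>290 and 120<x[0][1]<250]
for c,a,k in tb:
  P=plane(T,k,.028)[:,:2].astype(np.float32)*1000; print(c.round(),cv2.boxPoints(cv2.minAreaRect(P)).round(1).tolist())
E
```

```text
squat [0.5988 0.1546 0.1136] 0.0002 plane [0.5991 0.1545 0.113 ]
bud [0.4484 0.1507 0.1166] 0.0004 plane [0.4482 0.151  0.116 ]
candle [0.4579 0.2852 0.1152] 0.0003 plane [0.4575 0.2852 0.116 ]
butter mid [0.5939 0.301  0.092 ] 0.0005 plane [0.593  0.2994 0.097 ]
candle foot centre [0.4563 0.2844 0.03  ] edge deg -165.69585727971048
butter long deg -144.80471869466382 0.0953915503637274 0.049792515325681234
mug [0.50071822 0.45484749 0.08      ] tub [ 0.52868972 -0.46919929  0.085     ]
[333. 157.] [[555.0999755859375, -109.5], [555.5, -182.8000030517578], [672.5, -182.0], [672.0, -108.80000305175781]]
[384. 161.] [[563.0999755859375, -284.3999938964844], [604.5999755859375, -326.29998779296875], [643.5999755859375, -287.70001220703125], [602.2000122070312, -245.8000030517578]]
[383. 211.] [[406.20001220703125, -303.6000061035156], [488.0, -336.70001220703125], [520.7000122070312, -256.0], [438.8999938964844, -222.8000030517578]]
[332. 207.] [[414.0, -139.3000030517578], [474.8999938964844, -200.6999969482422], [534.0, -142.1999969482422], [473.20001220703125, -80.69999694824219]]
```

Measured heights (0.1136, 0.1166, 0.1152, 0.092) agree with the expected tops, and the foot sizes match too (95 x 50 mm). Next I work out the steps in tool axes.

```bash
cat > go.py <<'E'
import sys,numpy as np
from plant import arm
from scipy.spatial.transform import Rotation as R
# usage: go.py x y z yaw_deg [x y z yaw_deg ...]: deltas in tool axes from the present pose to each target (each from the previous one)
s=arm.sense();p=np.array(s["ee_pos"]);r=R.from_quat(np.roll(s["tool_rot"],-1))
print("t",round(s["clock"],2),"pos",p.round(4),"F",s["force"].round(1),"gap",round(s["finger_gap"],4))
a=[float(v) for v in sys.argv[1:]]
for i in range(0,len(a),4):
    q=np.array(a[i:i+3]);w=np.radians(a[i+3]);t=R.from_matrix(np.array([[np.cos(w),np.sin(w),0],[np.sin(w),-np.cos(w),0],[0,0,-1]]))
    print((r.inv().apply(q-p)).round(4),(r.inv()*t).as_rotvec().round(4)); p,r=q,t
E
python3 go.py .25 -.38 .231 20.3  .599 .1545 .19 45  .599 .1545 .083 45
```

```text
t 0.3 pos [ 0.1905 -0.5158  0.231 ] F [ 0.3 -0.1 -0. ] gap 0.0853
[ 1.028e-01 -1.067e-01  1.000e-04] [-0.0006 -0.0001 -0.0005]
[ 0.5128 -0.3802  0.041 ] [ 0.      0.     -0.4311]
[0.    0.    0.107] [0. 0. 0.]
```

The manual's scale: shifts go in shares of 0.25 m and turns go in shares of 4 rad. Converting my numbers, 0.205 m / 0.25 = 0.82, -0.162 m / 0.25 = -0.648.

{"api": "nudge_tcp", "payload": {
  "rows": [
    {"dx":0.16, "dy":-0.128},
    {"dx":0.32, "dy":-0.256},
    {"dx":0.48, "dy":-0.384},
    {"dx":0.64, "dy":-0.512},
    {"dx":0.82, "dy":-0.648}
  ],
  "finger_gap": 0.07
}}

```text
clock: 0.92
ee_pos: [0.3274, -0.2917, 0.2314]
tool_rot: [0.0, 0.984, 0.176, 0.0]
force: [1.1, 0.3, 0.3]
finger_gap: 0.07
grasp_force: 0.0
```

{"api": "nudge_tcp", "payload": {
  "rows": [
    {"dx":0.16, "dy":-0.128},
    {"dx":0.32, "dy":-0.256},
    {"dx":0.48, "dy":-0.384},
    {"dx":0.64, "dy":-0.512},
    {"dx":0.82, "dy":-0.648}
  ]
}}

```text
clock: 1.55
ee_pos: [0.4637, -0.0686, 0.2315]
tool_rot: [0.0, 0.984, 0.176, 0.0]
force: [0.5, -1.5, 0.1]
finger_gap: 0.0699
grasp_force: 0.0
```

{"api": "nudge_tcp", "payload": {
  "rows": [
    {"dx":0.18, "dy":-0.144},
    {"dx":0.36, "dy":-0.288},
    {"dx":0.54, "dy":-0.428},
    {"dx":0.7, "dy":-0.556},
    {"dx":0.824, "dy":-0.652}
  ]
}}

```text
clock: 2.17
ee_pos: [0.6004, 0.1564, 0.231]
tool_rot: [-0.0, 0.984, 0.177, 0.0]
force: [0.5, -0.2, 0.6]
finger_gap: 0.0696
grasp_force: 0.0
```

{"api": "nudge_tcp", "payload": {
  "rows": [
    {"dz":0.04, "drz":-0.0375},
    {"dz":0.08, "drz":-0.075},
    {"dz":0.12, "drz":-0.1078},
    {"dz":0.164, "drz":-0.1078},
    {"dz":0.164, "drz":-0.1078}
  ]
}}

```text
clock: 2.8
ee_pos: [0.5989, 0.1542, 0.1892]
tool_rot: [-0.0, 0.924, 0.382, -0.001]
force: [-0.2, -0.4, -0.0]
finger_gap: 0.0698
grasp_force: 0.0
```

```bash
python3 go.py .599 .1545 .083 45
python3 - <<'E'
from h import *
f=arm.grab_frame("wrist");cv2.imwrite("pics/w1.png",f["color"][:,:,::-1])
import pickle;pickle.dump(f,open("w1.pkl","wb"))
E
```

```text
t 2.8 pos [0.5989 0.1542 0.1892] F [-0.2 -0.4 -0. ] gap 0.0698
[ 5.000e-04 -1.000e-04  1.062e-01] [-0.0013  0.0017 -0.0025]
```

View pics/w1.png

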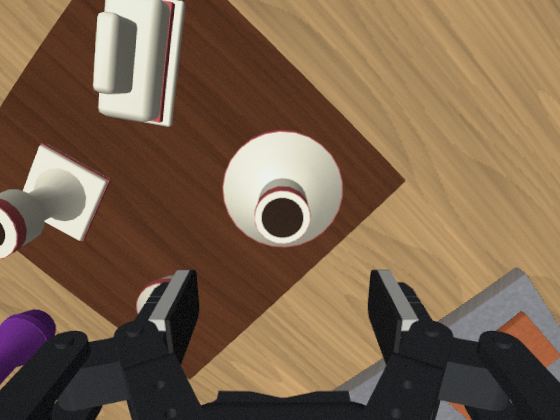

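The wrist view shows the squat vase's hole at (283,217), the cover's handle top at (107,52) and the cover's right foot edge from (184,5) to (173,124).

```bash
python3 - <<'E'
from h import *
import pickle;f=pickle.load(open("w1.pkl","rb"))
print("squat",plane(f,[(283,217)],.113)[0]);print("butter",plane(f,[(107,52)],.097)[0])
a,b=plane(f,[(184,5),(173,124)],.022);print(np.degrees(np.arctan2(*(b-a)[[1,0]])))
T=arm.grab_frame("top");t=lambda x,y:(140+(x+.5)/4-.5,130+(y+.5)/4-.5)
print(tri([(T,t(327,99)),(f,(283,217))]),tri([(T,t(108,114)),(f,(107,52))]))
E
```

```text
squat [0.59984941 0.15690684 0.113     ]
butter [0.59522454 0.30142025 0.097     ]
-144.41358108625982
(array([0.59950698, 0.15553137, 0.10987759]), np.float64(0.0007500846683763017)) (array([0.59422   , 0.30143521, 0.09376674]), np.float64(0.0011917623334032343))
```

Converted, 0.106 m / 0.25 = 0.424, 0.001 m / 0.25 = 0.004.

{"api": "nudge_tcp", "payload": {
  "rows": [
    {"dx":0.004, "dz":0.12},
    {"dx":0.004, "dz":0.24},
    {"dx":0.004, "dz":0.36},
    {"dx":0.004, "dz":0.424},
    {"dx":0.004, "dz":0.424}
  ]
}}

```text
clock: 3.52
ee_pos: [0.5999, 0.1549, 0.0836]
tool_rot: [-0.0, 0.924, 0.382, -0.001]
force: [-0.8, 0.4, -0.3]
finger_gap: 0.0699
grasp_force: 0.0
```

{"api": "nudge_tcp", "payload": {
  "rows": [
    {},
    {},
    {},
    {}
  ],
  "finger_gap": 0
}}

```text
clock: 4.03
ee_pos: [0.6013, 0.1554, 0.0858]
tool_rot: [0.0, 0.924, 0.382, 0.001]
force: [-1.6, 0.9, 5.2]
finger_gap: 0.0323
grasp_force: 59.2
```

```bash
python3 go.py .599 .1555 .205 45 .474 -.1412 .205 45
```

```text
t 4.03 pos [0.6013 0.1554 0.0858] F [-1.6  0.9  5.2] gap 0.0323
[-0.0013 -0.0015 -0.1192] [ 0.0011 -0.0022 -0.0004]
[-0.2982  0.1214  0.    ] [0. 0. 0.]
```

Converted, -0.12 m / 0.25 = -0.48, -0.095 m / 0.25 = -0.38.

{"api": "nudge_tcp", "payload": {
  "rows": [
    {"dz":-0.04},
    {"dz":-0.12},
    {"dz":-0.24},
    {"dz":-0.38},
    {"dz":-0.48}
  ]
}}

```text
clock: 4.65
ee_pos: [0.6006, 0.1549, 0.2061]
tool_rot: [0.0, 0.924, 0.382, 0.0]
force: [1.0, 0.3, -2.1]
finger_gap: 0.0321
grasp_force: 59.9
```

```bash
python3 go.py .474 -.1412 .205 45
```

```text
t 4.65 pos [0.6006 0.1549 0.2061] F [ 1.   0.3 -2.1] gap 0.0321
[-0.2988  0.1201  0.001 ] [ 0.0007 -0.0005 -0.0007]
```

{"api": "nudge_tcp", "payload": {
  "rows": [
    {"dx":-0.04, "dy":0.016},
    {"dx":-0.14, "dy":0.056},
    {"dx":-0.3, "dy":0.12},
    {"dx":-0.46, "dy":0.188},
    {"dx":-0.62, "dy":0.252}
  ]
}}

```text
clock: 5.28
ee_pos: [0.5331, -0.0007, 0.2026]
tool_rot: [-0.0, 0.924, 0.382, -0.001]
force: [1.0, -0.6, -2.2]
finger_gap: 0.0321
grasp_force: 59.9
```

{"api": "nudge_tcp", "payload": {
  "rows": [
    {"dx":-0.16, "dy":0.0652},
    {"dx":-0.32, "dy":0.13},
    {"dx":-0.46, "dy":0.188},
    {"dx":-0.54, "dy":0.22},
    {"dx":-0.572, "dy":0.232}
  ]
}}

```text
clock: 5.9
ee_pos: [0.4733, -0.1421, 0.203]
tool_rot: [-0.001, 0.924, 0.381, -0.001]
force: [-0.3, 0.2, -2.8]
finger_gap: 0.0321
grasp_force: 59.9
```

```bash
python3 go.py .474 -.1412 .205 45
```

```text
t 5.9 pos [ 0.4733 -0.1421  0.203 ] F [-0.3  0.2 -2.8] gap 0.0321
[ 0.0012 -0.0001 -0.002 ] [-0.0023  0.001  -0.0029]
```

Converted, 0.102 m / 0.25 = 0.408, 0.096 m / 0.25 = 0.384.

{"api": "nudge_tcp", "payload": {
  "rows": [
    {"dx":0.004, "dz":0.08},
    {"dx":0.004, "dz":0.2},
    {"dx":0.004, "dz":0.32},
    {"dx":0.004, "dz":0.384},
    {"dx":0.004, "dz":0.408}
  ]
}}

```text
clock: 6.52
ee_pos: [0.4745, -0.1395, 0.1007]
tool_rot: [-0.001, 0.924, 0.383, -0.001]
force: [0.1, -0.3, -3.5]
finger_gap: 0.0325
grasp_force: 60.0
```

{"api": "nudge_tcp", "payload": {
  "rows": [
    {"dz":0.004},
    {"dz":0.008},
    {"dz":0.012},
    {"dz":0.012}
  ]
}}

```text
clock: 7.02
ee_pos: [0.476, -0.1406, 0.0996]
tool_rot: [0.0, 0.924, 0.382, 0.0]
force: [0.8, 0.4, -2.8]
finger_gap: 0.0324
grasp_force: 60.0
```

Converted, 0.002 m / 0.25 = 0.008, 0.001 m / 0.25 = 0.004.

{"api": "nudge_tcp", "payload": {
  "rows": [
    {"dz":0.004},
    {"dz":0.008},
    {"dz":0.008}
  ]
}}

```text
clock: 7.4
ee_pos: [0.4757, -0.1404, 0.0972]
tool_rot: [-0.0, 0.924, 0.382, -0.0]
force: [-0.7, 0.4, -2.0]
finger_gap: 0.0324
grasp_force: 60.0
```

{"api": "nudge_tcp", "payload": {
  "rows": [
    {"dz":0.004},
    {"dz":0.004},
    {"dz":0.004}
  ]
}}

```text
clock: 7.78
ee_pos: [0.4758, -0.1405, 0.0963]
tool_rot: [-0.0, 0.924, 0.382, 0.0]
force: [0.9, -0.4, -1.7]
finger_gap: 0.0324
grasp_force: 60.0
```

Converted, 0.001 m / 0.25 = 0.004.

{"api": "nudge_tcp", "payload": {
  "rows": [
    {"dz":0.004},
    {"dz":0.004},
    {"dz":0.004}
  ]
}}

```text
clock: 8.15
ee_pos: [0.4759, -0.1405, 0.0958]
tool_rot: [0.0, 0.924, 0.382, 0.0]
force: [-2.8, 1.0, 6.3]
finger_gap: 0.0326
grasp_force: 60.9
```

{"api": "nudge_tcp", "payload": {
  "rows": [
    {"dz":0.004},
    {"dz":0.004},
    {"dz":0.004}
  ]
}}

```text
clock: 8.52
ee_pos: [0.4759, -0.1404, 0.0958]
tool_rot: [0.0, 0.924, 0.382, 0.0]
force: [-4.9, 2.8, 14.7]
finger_gap: 0.0324
grasp_force: 62.1
```

Converted, -0.001 m / 0.25 = -0.004.

{"api": "nudge_tcp", "payload": {
  "rows": [
    {"dz":-0.004},
    {"dz":-0.004}
  ]
}}

```text
clock: 8.78
ee_pos: [0.4759, -0.1405, 0.0958]
tool_rot: [0.0, 0.924, 0.382, 0.0]
force: [-2.7, 2.0, 8.2]
finger_gap: 0.0326
grasp_force: 60.7
```

{"api": "nudge_tcp", "payload": {
  "rows": [
    {},
    {},
    {}
  ],
  "finger_gap": 0.07
}}

```text
clock: 9.15
ee_pos: [0.4758, -0.1406, 0.0951]
tool_rot: [0.0, 0.924, 0.382, -0.0]
force: [0.6, -0.0, -1.0]
finger_gap: 0.0696
grasp_force: 0.0
```

{"api": "nudge_tcp", "payload": {
  "rows": [
    {"dz":-0.08},
    {"dz":-0.2},
    {"dz":-0.32},
    {"dz":-0.4},
    {"dz":-0.44}
  ]
}}

```text
clock: 9.78
ee_pos: [0.4763, -0.1407, 0.2063]
tool_rot: [0.001, 0.924, 0.382, 0.001]
force: [0.2, -0.2, -0.1]
finger_gap: 0.0699
grasp_force: 0.0
```

```bash
python3 go.py .475 .1 .205 45  .4483 .151 .19 45 .4483 .151 .083 45
python3 - <<'E'
from h import *
f=arm.grab_frame("scene");S=f
cv2.imwrite("pics/s1.png",cv2.resize(f["color"][140:320,150:380,::-1],None,fx=3,fy=3,interpolation=2))
E
```

```text
t 9.78 pos [ 0.4763 -0.1407  0.2063] F [ 0.2 -0.2 -0.1] gap 0.0699
[ 0.1692 -0.1712  0.0011] [ 0.0015 -0.0006 -0.0006]
[ 0.0172 -0.0549  0.015 ] [0. 0. 0.]
[0.    0.    0.107] [0. 0. 0.]
```

View pics/s1.png

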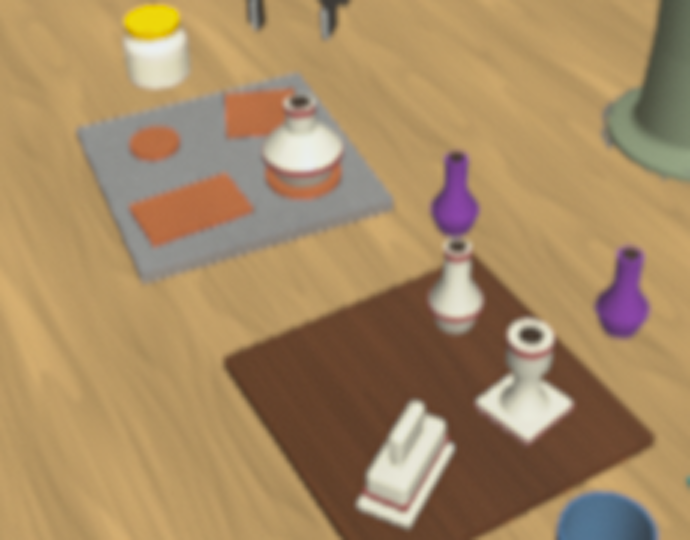

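Squat vase upright on the large round tile, hole at crop (300,101). Next is the bud vase.

Converted, -0.2 m / 0.25 = -0.8, 0.165 m / 0.25 = 0.66.

```bash
python3 - <<'E'
from h import *
f=arm.grab_frame("scene");print(plane(f,[(150+300.5/3-.5,140+101.5/3-.5)],.123)[0])
E
```

```text
[ 0.47198923 -0.14326668  0.123     ]
```

{"api": "nudge_tcp", "payload": {
  "rows": [
    {"dx":0.06, "dy":-0.072},
    {"dx":0.2, "dy":-0.244},
    {"dx":0.36, "dy":-0.436},
    {"dx":0.52, "dy":-0.632},
    {"dx":0.66, "dy":-0.8}
  ],
  "finger_gap": 0.06
}}

```text
clock: 10.5
ee_pos: [0.4501, 0.1195, 0.2042]
tool_rot: [-0.0, 0.924, 0.382, -0.001]
force: [0.6, -0.2, 0.3]
finger_gap: 0.0601
grasp_force: 0.0
```

{"api": "nudge_tcp", "payload": {
  "rows": [
    {"dx":0.06, "dy":-0.074},
    {"dx":0.0856, "dy":-0.1044, "dz":0.024},
    {"dx":0.0856, "dy":-0.1044, "dz":0.064},
    {"dx":0.0856, "dy":-0.1044, "dz":0.064}
  ]
}}

```text
clock: 11.0
ee_pos: [0.447, 0.15, 0.1878]
tool_rot: [-0.0, 0.924, 0.382, -0.001]
force: [0.0, -0.3, 0.2]
finger_gap: 0.0599
grasp_force: 0.0
```

```bash
python3 go.py .4483 .1515 .083 45
```

```text
t 11.0 pos [0.447  0.15   0.1878] F [ 0.  -0.3  0.2] gap 0.0599
[ 0.0022 -0.      0.1048] [-0.0014  0.0025 -0.0021]
```

Converted, 0.102 m / 0.25 = 0.408, 0.09 m / 0.25 = 0.36.

{"api": "nudge_tcp", "payload": {
  "rows": [
    {"dx":0.008, "dz":0.12},
    {"dx":0.008, "dz":0.24},
    {"dx":0.008, "dz":0.36},
    {"dx":0.008, "dz":0.408},
    {"dx":0.008, "dz":0.408}
  ]
}}

```text
clock: 11.62
ee_pos: [0.449, 0.1519, 0.0869]
tool_rot: [-0.0, 0.924, 0.382, -0.001]
force: [-1.1, -0.1, 0.4]
finger_gap: 0.0598
grasp_force: 0.0
```

{"api": "nudge_tcp", "payload": {
  "rows": [
    {},
    {},
    {},
    {},
    {}
  ],
  "finger_gap": 0
}}

```text
clock: 12.25
ee_pos: [0.4504, 0.1527, 0.0885]
tool_rot: [0.001, 0.924, 0.382, 0.001]
force: [0.6, -0.4, 6.3]
finger_gap: 0.0243
grasp_force: 58.7
```

{"api": "nudge_tcp", "payload": {
  "rows": [
    {"dz":-0.04},
    {"dz":-0.12},
    {"dz":-0.26},
    {"dz":-0.42},
    {"dz":-0.54}
  ]
}}

```text
clock: 12.88
ee_pos: [0.4494, 0.1528, 0.2245]
tool_rot: [0.0, 0.924, 0.383, 0.001]
force: [0.7, 0.2, -1.7]
finger_gap: 0.0246
grasp_force: 59.0
```

```bash
python3 go.py .6035 -.2865 .22 45
```

```text
t 12.88 pos [0.4494 0.1528 0.2245] F [ 0.7  0.2 -1.7] gap 0.0246
[-0.2015  0.4197  0.0045] [ 0.0007 -0.0012 -0.0004]
```

Converted, 0.208 m / 0.25 = 0.832, 0.156 m / 0.25 = 0.624.

{"api": "nudge_tcp", "payload": {
  "rows": [
    {"dx":-0.032, "dy":0.064},
    {"dx":-0.108, "dy":0.224},
    {"dx":-0.2, "dy":0.416},
    {"dx":-0.3, "dy":0.624},
    {"dx":-0.4, "dy":0.832}
  ]
}}

```text
clock: 13.5
ee_pos: [0.5257, -0.0667, 0.2229]
tool_rot: [-0.0, 0.924, 0.383, 0.0]
force: [1.6, -0.3, -1.0]
finger_gap: 0.0243
grasp_force: 59.2
```

{"api": "nudge_tcp", "payload": {
  "rows": [
    {"dx":-0.1, "dy":0.208},
    {"dx":-0.2, "dy":0.416},
    {"dx":-0.3, "dy":0.624},
    {"dx":-0.372, "dy":0.776},
    {"dx":-0.406, "dy":0.846}
  ]
}}

```text
clock: 14.12
ee_pos: [0.6032, -0.2889, 0.222]
tool_rot: [-0.0, 0.924, 0.381, -0.0]
force: [0.0, -0.2, -1.0]
finger_gap: 0.0245
grasp_force: 59.2
```

{"api": "nudge_tcp", "payload": {
  "rows": [
    {"dz":0.08},
    {"dz":0.2},
    {"dz":0.32},
    {"dz":0.432},
    {"dz":0.464}
  ]
}}

```text
clock: 14.75
ee_pos: [0.6017, -0.2855, 0.1044]
tool_rot: [-0.002, 0.924, 0.382, -0.001]
force: [-0.3, 0.3, -0.6]
finger_gap: 0.0243
grasp_force: 59.3
```

{"api": "nudge_tcp", "payload": {
  "rows": [
    {"dz":0.004},
    {"dz":0.004},
    {"dz":0.004}
  ]
}}

```text
clock: 15.12
ee_pos: [0.6039, -0.287, 0.1066]
tool_rot: [0.001, 0.924, 0.382, 0.001]
force: [0.0, -0.2, -1.0]
finger_gap: 0.0243
grasp_force: 59.3
```

```bash
python3 go.py .6035 -.2865 .0985 45
```

```text
t 15.12 pos [ 0.6039 -0.287   0.1066] F [ 0.  -0.2 -1. ] gap 0.0243
[ 0.     -0.0007  0.0081] [ 0.0021 -0.0005 -0.0006]
```

Converted, 0.006 m / 0.25 = 0.024, 0.004 m / 0.25 = 0.016.

{"api": "nudge_tcp", "payload": {
  "rows": [
    {"dz":0.008},
    {"dz":0.016},
    {"dz":0.024},
    {"dz":0.024}
  ]
}}

```text
clock: 15.62
ee_pos: [0.603, -0.2865, 0.0989]
tool_rot: [-0.0, 0.924, 0.382, -0.0]
force: [-0.4, 0.1, -1.7]
finger_gap: 0.0242
grasp_force: 59.3
```

{"api": "nudge_tcp", "payload": {
  "rows": [
    {"dz":0.004},
    {"dz":0.004},
    {"dz":0.004}
  ]
}}

```text
clock: 16.0
ee_pos: [0.6032, -0.2867, 0.0986]
tool_rot: [0.0, 0.924, 0.382, 0.0]
force: [-1.6, 1.1, 2.2]
finger_gap: 0.0246
grasp_force: 59.8
```

{"api": "nudge_tcp", "payload": {
  "rows": [
    {"dz":0.004},
    {"dz":0.004},
    {"dz":0.004}
  ]
}}

```text
clock: 16.38
ee_pos: [0.6033, -0.2867, 0.0986]
tool_rot: [0.0, 0.924, 0.382, 0.0]
force: [-3.8, 1.0, 8.0]
finger_gap: 0.0241
grasp_force: 60.4
```

Converted, -0.001 m / 0.25 = -0.004.

{"api": "nudge_tcp", "payload": {
  "rows": [
    {"dz":-0.004},
    {"dz":-0.004}
  ]
}}

```text
clock: 16.62
ee_pos: [0.6033, -0.2867, 0.0986]
tool_rot: [0.0, 0.924, 0.382, 0.0]
force: [-1.8, 1.0, 3.7]
finger_gap: 0.0244
grasp_force: 59.5
```

{"api": "nudge_tcp", "payload": {
  "rows": [
    {},
    {},
    {}
  ],
  "finger_gap": 0.06
}}

```text
clock: 17.0
ee_pos: [0.6032, -0.2865, 0.098]
tool_rot: [-0.0, 0.924, 0.382, -0.0]
force: [0.4, -0.6, -0.9]
finger_gap: 0.06
grasp_force: 0.0
```

{"api": "nudge_tcp", "payload": {
  "rows": [
    {"dz":-0.08},
    {"dz":-0.2},
    {"dz":-0.32},
    {"dz":-0.4},
    {"dz":-0.44}
  ]
}}

```text
clock: 17.62
ee_pos: [0.6037, -0.2869, 0.2096]
tool_rot: [0.001, 0.924, 0.382, 0.001]
force: [0.3, -0.1, -0.8]
finger_gap: 0.06
grasp_force: 0.0
```

```bash
python3 go.py .4577 .285 .19 45
```

```text
t 17.62 pos [ 0.6037 -0.2869  0.2096] F [ 0.3 -0.1 -0.8] gap 0.06
[ 0.3008 -0.5078  0.0188] [ 0.0019 -0.0005 -0.0006]
```

Converted, -0.169 m / 0.25 = -0.676, -0.13 m / 0.25 = -0.52.

{"api": "nudge_tcp", "payload": {
  "rows": [
    {"dx":0.04, "dy":-0.068},
    {"dx":0.12, "dy":-0.204},
    {"dx":0.212, "dy":-0.36},
    {"dx":0.308, "dy":-0.52},
    {"dx":0.4, "dy":-0.676}
  ],
  "finger_gap": 0.07
}}

```text
clock: 18.25
ee_pos: [0.5537, -0.0948, 0.2076]
tool_rot: [-0.0, 0.924, 0.382, -0.0]
force: [1.1, -0.1, -0.6]
finger_gap: 0.0698
grasp_force: 0.0
```

{"api": "nudge_tcp", "payload": {
  "rows": [
    {"dx":0.1, "dy":-0.168},
    {"dx":0.2, "dy":-0.34},
    {"dx":0.3, "dy":-0.508},
    {"dx":0.4, "dy":-0.676},
    {"dx":0.5, "dy":-0.844}
  ]
}}

```text
clock: 18.88
ee_pos: [0.493, 0.1427, 0.2078]
tool_rot: [-0.0, 0.924, 0.382, -0.0]
force: [0.8, -0.5, 0.4]
finger_gap: 0.0701
grasp_force: 0.0
```

{"api": "nudge_tcp", "payload": {
  "rows": [
    {"dx":0.1, "dy":-0.168},
    {"dx":0.2, "dy":-0.34, "dz":0.02},
    {"dx":0.28, "dy":-0.472, "dz":0.048},
    {"dx":0.3032, "dy":-0.5112, "dz":0.072},
    {"dx":0.3032, "dy":-0.5112, "dz":0.0752}
  ]
}}

```text
clock: 19.5
ee_pos: [0.4565, 0.2851, 0.1885]
tool_rot: [0.0, 0.924, 0.383, -0.001]
force: [0.2, 0.2, -0.5]
finger_gap: 0.0704
grasp_force: 0.0
```

```bash
python3 go.py .4577 .285 .085 45
python3 - <<'E'
from h import *
import pickle
f=arm.grab_frame("wrist");cv2.imwrite("pics/w2.png",f["color"][:,:,::-1]);pickle.dump(f,open("w2.pkl","wb"))
E
```

```text
t 19.5 pos [0.4565 0.2851 0.1885] F [ 0.2  0.2 -0.5] gap 0.0704
[0.001  0.001  0.1035] [-0.0002  0.0019  0.0004]
```

View pics/w2.png

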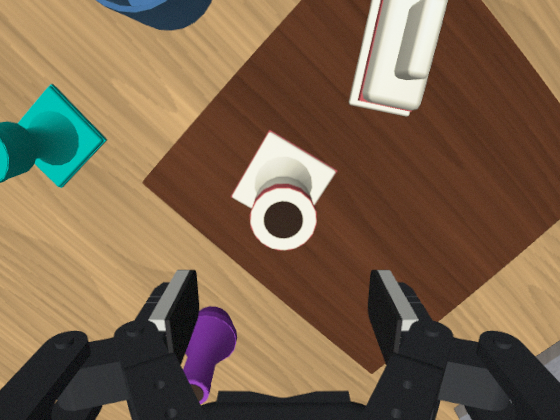

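Wrist view: candlestick hole at (284,219), foot corners (270,131), (336,173) and (232,196). The purple vase at (212,355) is well clear of the fingers.

```bash
python3 - <<'E'
from h import *
import pickle;f=pickle.load(open("w2.pkl","rb"))
print("candle",plane(f,[(284,219)],.116)[0])
a,b,c=plane(f,[(270,131),(336,173),(232,196)],.030)
for v in(b-a,c-a):print(np.degrees(np.arctan2(v[1],v[0]))%90,np.linalg.norm(v))
print("foot",(b+c)/2)
T=arm.grab_frame("top");print(plane(T,[(196,272)],.05)[0])
E
```

```text
candle [0.45787998 0.28735725 0.116     ]
12.82162065839286 0.0637064461978154
14.06048730369875 0.06271735182954195
foot [0.457473   0.28742232 0.03      ]
[0.29768603 0.22431849 0.05      ]
```

Converted, 0.102 m / 0.25 = 0.408, 0.09 m / 0.25 = 0.36.

{"api": "nudge_tcp", "payload": {
  "rows": [
    {"dx":0.004, "dz":0.12},
    {"dx":0.004, "dz":0.24},
    {"dx":0.004, "dz":0.36},
    {"dx":0.004, "dz":0.408},
    {"dx":0.004, "dz":0.408}
  ]
}}

```text
clock: 20.23
ee_pos: [0.4579, 0.2851, 0.0873]
tool_rot: [0.0, 0.924, 0.382, -0.001]
force: [-0.8, -0.1, 0.9]
finger_gap: 0.0697
grasp_force: 0.0
```

{"api": "nudge_tcp", "payload": {
  "rows": [
    {},
    {},
    {},
    {},
    {}
  ],
  "finger_gap": 0
}}

```text
clock: 20.85
ee_pos: [0.4588, 0.2865, 0.0889]
tool_rot: [0.0, 0.924, 0.383, 0.001]
force: [-0.9, 0.6, 6.0]
finger_gap: 0.038
grasp_force: 60.2
```

{"api": "nudge_tcp", "payload": {
  "rows": [
    {"dz":-0.04},
    {"dz":-0.12},
    {"dz":-0.26},
    {"dz":-0.42},
    {"dz":-0.54}
  ]
}}

```text
clock: 21.48
ee_pos: [0.4579, 0.2861, 0.2245]
tool_rot: [-0.0, 0.924, 0.382, 0.001]
force: [0.8, 0.6, -1.5]
finger_gap: 0.0383
grasp_force: 60.7
```

```bash
python3 go.py .464 -.2805 .22 45 .464 -.2805 .22 8.5
```

```text
t 21.48 pos [0.4579 0.2861 0.2245] F [ 0.8  0.6 -1.5] gap 0.0383
[-0.3961  0.4051  0.0043] [ 0.0004 -0.0009 -0.0004]
[0. 0. 0.] [0.    0.    0.637]
```

Converted, 0.138 m / 0.25 = 0.552, -0.135 m / 0.25 = -0.54.

{"api": "nudge_tcp", "payload": {
  "rows": [
    {"dx":-0.04, "dy":0.04},
    {"dx":-0.14, "dy":0.14},
    {"dx":-0.26, "dy":0.264},
    {"dx":-0.4, "dy":0.408},
    {"dx":-0.54, "dy":0.552}
  ]
}}

```text
clock: 22.1
ee_pos: [0.4583, 0.0908, 0.2209]
tool_rot: [-0.0, 0.924, 0.382, -0.001]
force: [0.9, 0.1, -1.6]
finger_gap: 0.0382
grasp_force: 60.8
```

{"api": "nudge_tcp", "payload": {
  "rows": [
    {"dx":-0.14, "dy":0.144},
    {"dx":-0.28, "dy":0.288},
    {"dx":-0.42, "dy":0.432},
    {"dx":-0.56, "dy":0.572},
    {"dx":-0.68, "dy":0.696}
  ]
}}

```text
clock: 22.72
ee_pos: [0.4607, -0.1521, 0.2209]
tool_rot: [-0.001, 0.924, 0.382, -0.001]
force: [0.1, 0.3, -1.9]
finger_gap: 0.0381
grasp_force: 60.7
```

{"api": "nudge_tcp", "payload": {
  "rows": [
    {"dx":-0.12, "dy":0.124, "drz":0.025},
    {"dx":-0.22, "dy":0.224, "drz":0.055},
    {"dx":-0.3, "dy":0.308, "drz":0.09},
    {"dx":-0.348, "dy":0.356, "drz":0.125},
    {"dx":-0.3644, "dy":0.3724, "drz":0.1558}
  ]
}}

```text
clock: 23.35
ee_pos: [0.4621, -0.2815, 0.2205]
tool_rot: [-0.001, 0.997, 0.078, -0.001]
force: [-0.2, 0.3, -2.8]
finger_gap: 0.0385
grasp_force: 60.8
```

{"api": "nudge_tcp", "payload": {
  "rows": [
    {},
    {}
  ]
}}

```text
clock: 23.6
ee_pos: [0.463, -0.28, 0.2216]
tool_rot: [-0.001, 0.997, 0.082, -0.001]
force: [-1.2, -0.2, -1.5]
finger_gap: 0.0381
grasp_force: 60.8
```

```bash
python3 go.py .464 -.2805 .104 9.3
```

```text
t 23.6 pos [ 0.463  -0.28    0.2216] F [-1.2 -0.2 -1.5] gap 0.0381
[0.0011 0.0008 0.1176] [-0.0014  0.0012  0.0011]
```

Converted, 0.116 m / 0.25 = 0.464, 0.108 m / 0.25 = 0.432.

{"api": "nudge_tcp", "payload": {
  "rows": [
    {"dx":0.004, "dz":0.08},
    {"dx":0.004, "dz":0.2},
    {"dx":0.004, "dz":0.32},
    {"dx":0.004, "dz":0.432},
    {"dx":0.004, "dz":0.464}
  ]
}}

```text
clock: 24.22
ee_pos: [0.4635, -0.2789, 0.1047]
tool_rot: [-0.001, 0.997, 0.082, -0.001]
force: [0.2, 0.5, -1.4]
finger_gap: 0.0384
grasp_force: 60.8
```

{"api": "nudge_tcp", "payload": {
  "rows": [
    {"dz":0.004},
    {"dz":0.008},
    {"dz":0.008}
  ]
}}

```text
clock: 24.6
ee_pos: [0.4655, -0.2808, 0.1055]
tool_rot: [0.001, 0.997, 0.081, 0.001]
force: [0.7, 0.1, -2.8]
finger_gap: 0.0385
grasp_force: 60.8
```

{"api": "nudge_tcp", "payload": {
  "rows": [
    {"dz":0.004},
    {"dz":0.008},
    {"dz":0.008}
  ]
}}

```text
clock: 24.98
ee_pos: [0.4648, -0.2803, 0.1024]
tool_rot: [-0.0, 0.997, 0.081, -0.0]
force: [0.6, 0.7, -2.1]
finger_gap: 0.0384
grasp_force: 60.8
```

Converted, 0.002 m / 0.25 = 0.008, 0.001 m / 0.25 = 0.004.

{"api": "nudge_tcp", "payload": {
  "rows": [
    {"dz":0.004},
    {"dz":0.008},
    {"dz":0.008}
  ]
}}

```text
clock: 25.35
ee_pos: [0.4648, -0.2803, 0.1003]
tool_rot: [-0.0, 0.997, 0.081, -0.0]
force: [0.1, -0.5, -0.9]
finger_gap: 0.0383
grasp_force: 60.8
```

{"api": "nudge_tcp", "payload": {
  "rows": [
    {"dz":0.004},
    {"dz":0.004},
    {"dz":0.004}
  ]
}}

```text
clock: 25.72
ee_pos: [0.4649, -0.2804, 0.0995]
tool_rot: [0.0, 0.997, 0.081, 0.0]
force: [-0.4, 0.0, -2.3]
finger_gap: 0.0381
grasp_force: 60.8
```

{"api": "nudge_tcp", "payload": {
  "rows": [
    {"dz":0.004},
    {"dz":0.004},
    {"dz":0.004}
  ]
}}

```text
clock: 26.1
ee_pos: [0.465, -0.2804, 0.099]
tool_rot: [0.0, 0.997, 0.081, 0.0]
force: [-2.5, 2.1, 4.8]
finger_gap: 0.0383
grasp_force: 61.6
```

Contact at the expected height. Releasing, then going for the cover.

{"api": "nudge_tcp", "payload": {
  "rows": [
    {},
    {},
    {}
  ],
  "finger_gap": 0.07
}}

```text
clock: 26.48
ee_pos: [0.4649, -0.2804, 0.0983]
tool_rot: [0.0, 0.997, 0.081, -0.0]
force: [-0.3, -0.4, -0.2]
finger_gap: 0.0698
grasp_force: 0.0
```

{"api": "nudge_tcp", "payload": {
  "rows": [
    {"dz":-0.08},
    {"dz":-0.2},
    {"dz":-0.32},
    {"dz":-0.4},
    {"dz":-0.44}
  ]
}}

```text
clock: 27.1
ee_pos: [0.4653, -0.2808, 0.2096]
tool_rot: [0.001, 0.997, 0.081, 0.001]
force: [0.8, -0.5, 0.1]
finger_gap: 0.0702
grasp_force: 0.0
```

```bash
python3 go.py .594 .301 .19 9.3  .594 .301 .19 35.4
```

```text
t 27.1 pos [ 0.4653 -0.2808  0.2096] F [ 0.8 -0.5  0.1] gap 0.0702
[ 0.2207 -0.5535  0.0191] [ 0.0013 -0.0011 -0.0005]
[0. 0. 0.] [ 0.      0.     -0.4555]
```

Converted, -0.22 m / 0.25 = -0.88, -0.17 m / 0.25 = -0.68.

{"api": "nudge_tcp", "payload": {
  "rows": [
    {"dx":0.04, "dy":-0.1},
    {"dx":0.112, "dy":-0.28},
    {"dx":0.192, "dy":-0.48},
    {"dx":0.272, "dy":-0.68},
    {"dx":0.352, "dy":-0.88}
  ],
  "finger_gap": 0.06
}}

```text
clock: 27.72
ee_pos: [0.5161, -0.0474, 0.2079]
tool_rot: [-0.0, 0.997, 0.081, -0.0]
force: [0.0, 0.2, -0.1]
finger_gap: 0.0598
grasp_force: 0.0
```

{"api": "nudge_tcp", "payload": {
  "rows": [
    {"dx":0.08, "dy":-0.2},
    {"dx":0.16, "dy":-0.4},
    {"dx":0.24, "dy":-0.6},
    {"dx":0.312, "dy":-0.78},
    {"dx":0.384, "dy":-0.96}
  ]
}}

```text
clock: 28.35
ee_pos: [0.5747, 0.1903, 0.2076]
tool_rot: [-0.006, 0.995, 0.096, -0.001]
force: [-0.1, -0.4, -0.3]
finger_gap: 0.06
grasp_force: 0.0
```

{"api": "nudge_tcp", "payload": {
  "rows": [
    {"dx":0.072, "dy":-0.18, "drz":-0.025},
    {"dx":0.124, "dy":-0.32, "dz":0.02, "drz":-0.055},
    {"dx":0.1468, "dy":-0.374, "dz":0.04, "drz":-0.085},
    {"dx":0.1468, "dy":-0.374, "dz":0.0764, "drz":-0.1139},
    {"dx":0.1468, "dy":-0.374, "dz":0.0764, "drz":-0.1139}
  ]
}}

```text
clock: 28.98
ee_pos: [0.5928, 0.2867, 0.1888]
tool_rot: [-0.006, 0.949, 0.316, -0.001]
force: [0.6, -0.4, -0.1]
finger_gap: 0.06
grasp_force: 0.0
```

```bash
python3 go.py .594 .301 .07 35.4
python3 - <<'E'
from h import *
import pickle
f=arm.grab_frame("wrist");cv2.imwrite("pics/w3.png",f["color"][:,:,::-1]);pickle.dump(f,open("w3.pkl","wb"))
E
```

```text
t 28.98 pos [0.5928 0.2867 0.1888] F [ 0.6 -0.4 -0.1] gap 0.06
[ 0.0093 -0.0092  0.1189] [-0.0123 -0.0023  0.0251]
```

View pics/w3.png

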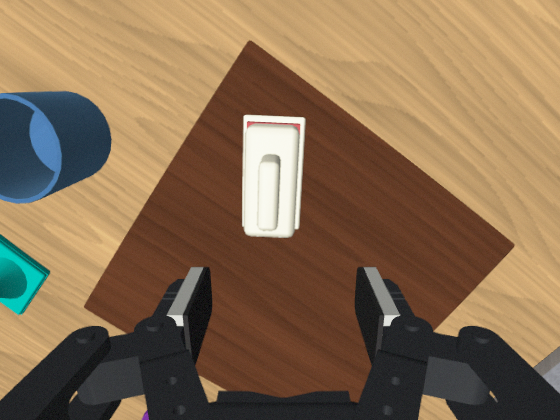

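Wrist view: the cover's handle is at (269,192), running from (269,155) to (269,230), with foot corners (244,115), (305,118) and (299,230). Joint 6 was near its limit on the way, so the tool is about 13 mm off. I'll measure and correct.

```bash
python3 - <<'E'
from h import *
import pickle;f=pickle.load(open("w3.pkl","rb"))
h=plane(f,[(269,156),(269,230),(269,193)],.097);print(h,np.degrees(np.arctan2(*(h[1]-h[0])[[1,0]])))
a,b,c=plane(f,[(305,118),(300,229),(244,115)],.024)
for v in(b-a,c-a):print(np.degrees(np.arctan2(v[1],v[0])),np.linalg.norm(v))
E
```

```text
[[0.61633198 0.31851033 0.097     ]
 [0.57613439 0.2889867  0.097     ]
 [0.59684043 0.30418545 0.097     ]] -143.7041098380534
-144.73880743602484 0.0952302581797109
124.16368644937238 0.04909848644332437
```

{"api": "nudge_tcp", "payload": {
  "rows": [
    {},
    {}
  ]
}}

```text
clock: 29.28
ee_pos: [0.594, 0.2865, 0.191]
tool_rot: [-0.006, 0.949, 0.316, 0.001]
force: [1.1, -0.2, -0.4]
finger_gap: 0.06
grasp_force: 0.0
```

```bash
python3 -c "
from plant import arm;print(arm.sense()['qpos'])"; python3 go.py .5945 .301 .19 35.4
```

```text
[0.33182516 0.55397575 0.05987664 1.07443546 0.01250851 2.83078459]
t 29.27 pos [0.594  0.2865 0.191 ] F [ 1.1 -0.2 -0.4] gap 0.06
[ 0.009  -0.0113  0.0012] [-0.0113 -0.0058  0.0248]
```

Converted, -0.0115 m / 0.25 = -0.046, 0.0105 m / 0.25 = 0.042, 0.025 rad / 4 = 0.0063.

{"api": "nudge_tcp", "payload": {
  "rows": [
    {"dx":0.042, "dy":-0.046, "drx":-0.0028, "dry":-0.0015, "drz":0.0063},
    {"dx":0.042, "dy":-0.046, "dz":0.04, "drx":-0.0028, "dry":-0.0015, "drz":0.0063},
    {"dx":0.042, "dy":-0.046, "dz":0.04, "drx":-0.0028, "dry":-0.0015, "drz":0.0063}
  ]
}}

```text
clock: 29.65
ee_pos: [0.5945, 0.3017, 0.1794]
tool_rot: [0.0, 0.953, 0.305, -0.002]
force: [0.6, -0.1, -1.0]
finger_gap: 0.06
grasp_force: 0.0
```

```bash
python3 go.py .5955 .302 .071 35.3
```

```text
t 29.65 pos [0.5945 0.3017 0.1794] F [ 0.6 -0.1 -1. ] gap 0.06
[0.0013 0.0005 0.1084] [-0.0008  0.003   0.0028]
```

Converted, 0.106 m / 0.25 = 0.424, 0.09 m / 0.25 = 0.36.

{"api": "nudge_tcp", "payload": {
  "rows": [
    {"dx":0.004, "dz":0.12},
    {"dx":0.004, "dz":0.24},
    {"dx":0.004, "dz":0.36},
    {"dx":0.004, "dz":0.424},
    {"dx":0.004, "dz":0.424}
  ]
}}

```text
clock: 30.28
ee_pos: [0.5951, 0.3023, 0.0736]
tool_rot: [0.0, 0.953, 0.304, -0.002]
force: [-0.8, 0.4, -0.4]
finger_gap: 0.0597
grasp_force: 0.0
```

{"api": "nudge_tcp", "payload": {
  "rows": [
    {},
    {},
    {},
    {},
    {}
  ],
  "finger_gap": 0
}}

```text
clock: 30.9
ee_pos: [0.5968, 0.3034, 0.0761]
tool_rot: [-0.0, 0.952, 0.305, 0.001]
force: [-0.8, -0.4, 5.7]
finger_gap: 0.0128
grasp_force: 59.5
```

{"api": "nudge_tcp", "payload": {
  "rows": [
    {"dz":-0.04},
    {"dz":-0.12},
    {"dz":-0.26},
    {"dz":-0.42},
    {"dz":-0.52}
  ]
}}

```text
clock: 31.52
ee_pos: [0.5963, 0.3031, 0.2069]
tool_rot: [-0.0, 0.953, 0.305, 0.0]
force: [0.4, -0.2, -3.1]
finger_gap: 0.0127
grasp_force: 58.6
```

```bash
python3 go.py .614 -.146 .21 35.3 .614 -.146 .21 0.5
```

```text
t 31.52 pos [0.5963 0.3031 0.2069] F [ 0.4 -0.2 -3.1] gap 0.0127
[-0.2461  0.376  -0.0033] [-0.     -0.0005  0.0027]
[0. 0. 0.] [0.     0.     0.6074]
```

The manual's scale: shifts go in shares of 0.25 m and turns go in shares of 4 rad. Converting my numbers, 0.16 m / 0.25 = 0.64, 0.122 m / 0.25 = 0.488.

{"api": "nudge_tcp", "payload": {
  "rows": [
    {"dx":-0.04, "dy":0.06},
    {"dx":-0.12, "dy":0.184},
    {"dx":-0.22, "dy":0.336},
    {"dx":-0.32, "dy":0.488},
    {"dx":-0.42, "dy":0.64}
  ]
}}

```text
clock: 32.15
ee_pos: [0.6017, 0.109, 0.2026]
tool_rot: [-0.0, 0.953, 0.304, -0.002]
force: [0.0, -0.4, -2.7]
finger_gap: 0.0129
grasp_force: 58.6
```

{"api": "nudge_tcp", "payload": {
  "rows": [
    {"dx":-0.1, "dy":0.152},
    {"dx":-0.2, "dy":0.304},
    {"dx":-0.3, "dy":0.46},
    {"dx":-0.4, "dy":0.612},
    {"dx":-0.48, "dy":0.736}
  ]
}}

```text
clock: 32.78
ee_pos: [0.6103, -0.1104, 0.2026]
tool_rot: [-0.001, 0.953, 0.304, -0.002]
force: [0.2, -0.2, -3.5]
finger_gap: 0.0133
grasp_force: 58.6
```

{"api": "nudge_tcp", "payload": {
  "rows": [
    {"dx":-0.04, "dy":0.064, "drz":0.025},
    {"dx":-0.068, "dy":0.104, "drz":0.0575},
    {"dx":-0.084, "dy":0.128, "drz":0.0925},
    {"dx":-0.084, "dy":0.128, "drz":0.1275},
    {"dx":-0.084, "dy":0.128, "drz":0.1525}
  ]
}}

```text
clock: 33.4
ee_pos: [0.6117, -0.1469, 0.2024]
tool_rot: [-0.0, 1.0, 0.002, -0.002]
force: [0.3, 0.9, -3.0]
finger_gap: 0.0129
grasp_force: 58.6
```

{"api": "nudge_tcp", "payload": {
  "rows": [
    {},
    {}
  ]
}}

```text
clock: 33.65
ee_pos: [0.6128, -0.1463, 0.2037]
tool_rot: [-0.0, 1.0, 0.005, -0.001]
force: [0.9, 0.4, -2.9]
finger_gap: 0.0126
grasp_force: 58.6
```

```bash
python3 go.py .6145 -.146 .092 0.5
```

```text
t 33.65 pos [ 0.6128 -0.1463  0.2037] F [ 0.9  0.4 -2.9] gap 0.0126
[ 0.002  -0.0002  0.1117] [-0.0004  0.0027  0.001 ]
```

Converted, 0.111 m / 0.25 = 0.444, 0.104 m / 0.25 = 0.416.

{"api": "nudge_tcp", "payload": {
  "rows": [
    {"dx":0.004, "dz":0.08},
    {"dx":0.004, "dz":0.2},
    {"dx":0.004, "dz":0.32},
    {"dx":0.004, "dz":0.416},
    {"dx":0.004, "dz":0.444}
  ]
}}

```text
clock: 34.28
ee_pos: [0.6131, -0.1456, 0.0917]
tool_rot: [-0.001, 1.0, 0.005, -0.002]
force: [0.2, -0.3, -1.7]
finger_gap: 0.0126
grasp_force: 58.6
```

{"api": "nudge_tcp", "payload": {
  "rows": [
    {"dz":0.004},
    {"dz":0.008},
    {"dz":0.008}
  ]
}}

```text
clock: 34.65
ee_pos: [0.6153, -0.1462, 0.0928]
tool_rot: [0.0, 1.0, 0.004, 0.0]
force: [-0.0, -0.2, -2.2]
finger_gap: 0.0131
grasp_force: 58.6
```

{"api": "nudge_tcp", "payload": {
  "rows": [
    {"dz":0.004},
    {"dz":0.008},
    {"dz":0.008}
  ]
}}

```text
clock: 35.02
ee_pos: [0.6146, -0.1459, 0.0897]
tool_rot: [0.0, 1.0, 0.004, -0.0]
force: [0.5, -0.1, -2.3]
finger_gap: 0.0126
grasp_force: 58.6
```

Converted, 0.002 m / 0.25 = 0.008, 0.001 m / 0.25 = 0.004.

{"api": "nudge_tcp", "payload": {
  "rows": [
    {"dz":0.004},
    {"dz":0.008},
    {"dz":0.008}
  ]
}}

```text
clock: 35.4
ee_pos: [0.6146, -0.146, 0.0876]
tool_rot: [-0.0, 1.0, 0.004, -0.001]
force: [0.3, -0.6, -2.7]
finger_gap: 0.0129
grasp_force: 58.6
```

{"api": "nudge_tcp", "payload": {
  "rows": [
    {"dz":0.004},
    {"dz":0.004},
    {"dz":0.004}
  ]
}}

```text
clock: 35.78
ee_pos: [0.6147, -0.146, 0.0868]
tool_rot: [0.0, 1.0, 0.004, -0.0]
force: [0.1, 0.0, -2.1]
finger_gap: 0.0126
grasp_force: 58.6
```

{"api": "nudge_tcp", "payload": {
  "rows": [
    {"dz":0.004},
    {"dz":0.004},
    {"dz":0.004}
  ]
}}

```text
clock: 36.15
ee_pos: [0.6148, -0.146, 0.0861]
tool_rot: [0.0, 1.0, 0.004, -0.0]
force: [-1.8, 1.6, 1.9]
finger_gap: 0.0127
grasp_force: 59.2
```

Contact. Releasing, retreating over the empty board side and checking.

Converted, 0.0005 m / 0.25 = 0.002.

{"api": "nudge_tcp", "payload": {
  "rows": [
    {"dz":0.002},
    {"dz":0.002},
    {"dz":0.002}
  ]
}}

```text
clock: 36.52
ee_pos: [0.6148, -0.146, 0.0862]
tool_rot: [0.0, 1.0, 0.004, -0.0]
force: [-3.3, 2.1, 5.4]
finger_gap: 0.0127
grasp_force: 59.9
```

{"api": "nudge_tcp", "payload": {
  "rows": [
    {},
    {},
    {}
  ],
  "finger_gap": 0.06
}}

```text
clock: 36.9
ee_pos: [0.6148, -0.146, 0.0851]
tool_rot: [0.0, 1.0, 0.004, -0.0]
force: [-0.1, -1.0, 0.3]
finger_gap: 0.0599
grasp_force: 0.0
```

{"api": "nudge_tcp", "payload": {
  "rows": [
    {"dz":-0.08},
    {"dz":-0.2},
    {"dz":-0.32},
    {"dz":-0.4},
    {"dz":-0.48}
  ]
}}

```text
clock: 37.52
ee_pos: [0.6149, -0.146, 0.206]
tool_rot: [0.0, 1.0, 0.004, -0.0]
force: [-0.5, -0.1, 0.3]
finger_gap: 0.06
grasp_force: 0.0
```

{"api": "nudge_tcp", "payload": {
  "rows": [
    {"dx":-0.08, "dy":-0.12},
    {"dx":-0.16, "dy":-0.32},
    {"dx":-0.24, "dy":-0.52},
    {"dx":-0.32, "dy":-0.72},
    {"dx":-0.4, "dy":-0.92}
  ]
}}

```text
clock: 38.15
ee_pos: [0.5121, 0.0819, 0.2054]
tool_rot: [-0.001, 1.0, 0.007, -0.0]
force: [0.6, 0.4, 0.4]
finger_gap: 0.0598
grasp_force: 0.0
```

```bash
python3 - <<'E'
from h import *
import pickle
F={n:arm.grab_frame(n) for n in("top","scene")};pickle.dump(F,open("end.pkl","wb"))
big=lambda f,x0,x1,y0,y1,s:cv2.resize(f["color"][y0:y1,x0:x1,::-1],None,fx=s,fy=s,interpolation=cv2.INTER_CUBIC)
a=big(F["top"],295,420,120,250,3.2);b=big(F["scene"],165,290,120,250,3.2);cv2.imwrite("pics/end.png",np.hstack([a,b]))
for p,z in(((108,194),.08),((459,184),.085)):pass
E
python3 go.py
```

```text
t 38.25 pos [0.5104 0.0841 0.2054] F [ 0.4 -0.8 -0.3] gap 0.0599
```

View pics/end.png

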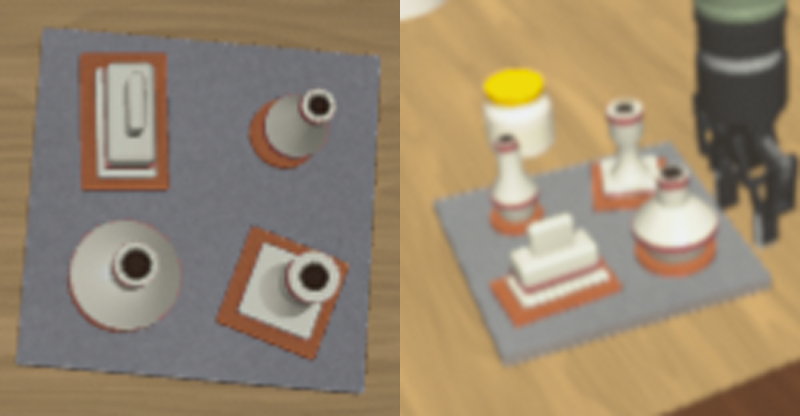

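The final picture shows all four upright on their tiles. Top-panel holes: squat (135,266), bud (318,106), candlestick (314,277). Scene panel: (272,174), (107,143), (225,108). I'll check the centring numerically.

```bash
python3 - <<'E'
from h import *
import pickle;F=pickle.load(open("end.pkl","rb"));T,S=F["top"],F["scene"]
k=lambda x,y,x0:(x0+(x+.5)/3.2-.5,120+(y+.5)/3.2-.5)
for n,a,b,t in(("squat",(135,266),(272,174),(.474,-.141)),("bud",(318,106),(107,143),(.6035,-.286)),("candle",(314,277),(225,108),(.4637,-.280))):
    x,e=tri([(T,k(*a,295)),(S,k(*b,165))]);print(n,x.round(4),"off mm",((x[:2]-t)*1000).round(1),"err",round(e,4))
c=plane(T,[k(258,243,295),k(232,314,295),k(308,338,295)],.040)
print("candle edge deg",np.degrees(np.arctan2(*(c[2]-c[1])[[1,0]]))%90,"foot",((c[0]+c[2])/2).round(4))
h=plane(T,[k(135,101,295)],.107);b=plane(T,[k(98,177,295),k(157,177,295),k(98,68,295)],.032);print("butter handle",h.round(4),np.degrees(np.arctan2(*(b[2]-b[0])[[1,0]])))
E
```

```text
squat [ 0.4729 -0.1404  0.122 ] off mm [-1.1  0.6] err 0.0006
bud [ 0.6021 -0.289   0.1212] off mm [-1.4 -3. ] err 0.0006
candle [ 0.4631 -0.28    0.1275] off mm [-0.6 -0. ] err 0.0001
candle edge deg 72.39763356122995 foot [ 0.4639 -0.2773  0.04  ]
butter handle [[ 0.61   -0.1443  0.107 ]] -0.696833656404098
```

All four are within about 4.5 mm and 5° of their tiles, so I'm handing in.

```bash
python3 -c "
from plant import arm;print(arm.hand_in())"
```

```text
the job is handed in; nothing more can be done
None
```

All four pieces stand upright and released on their own tiles, measured within about 4.5 mm and 5° of centre and alignment; the mug and tub were not touched, and I handed the job in at about 38 s (the verdict was not shown).

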